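Lift the guide plate off the drilling jig

TASK

Change over the drilling jig: push its two hold-down straps clear of the guide plate, then lift the plate straight up off the two locating pins, keeping it level so that it does not cock or jam, and lay it down gently in the middle of the blue mat, square with it (long side along long side), grip block up. Make room by sweeping the carton that stands on the mat off on to the bare bench, right way up and wholly clear of the mat. Leave the straps open and the plunger lying in the jig, and do not disturb the other things on the bench.

Things in the scene. Friction and masses are not known exactly. Their poses are not given: they have to be found in the camera images.
- jig: drilling jig fixed to the bench, left or right of the mat, yaw within 0.4 rad: dark steel base 210 (x) x 120 x 12 mm, origin at the centre of its underside. Two locating pins, 12 mm thick, at (x, y) = (52, 30) and (-52, -30) mm, tops 58 mm above the bench, 16 mm above the seated plate's top. Bosses hold the plate's underside 32 mm above the bench
- strap_a (a joint): yellow hold-down strap on an upright pivot at jig (85, -22) mm, rad. 0: points to the jig's -x, over the plate; grows counter-clockwise from above, tip swinging to the jig's -y; clear of the plate from 1.25, stop at 1.75; starts at 0 to 0.4. Stays where left (2 N at the knob moves it). 18 mm wide, 8 thick, underside 43.5 mm above the bench, 1.5 mm over the plate, which it bars from rising
- strap_a_knob (a point): middle of the red upright knob near the tip of strap_a: 14 mm thick, from 55 to 77 mm above the bench, this point 66 mm above the bench and 30 mm from the pivot
- strap_b (a joint): the same strap at the jig's -x end, pivot at jig (-85, 22) mm. 0: points to the jig's +x, over the plate; grows counter-clockwise from above, its tip swinging to the jig's +y; stop at 1.75, clear of the plate from 1.25 on; starts between 0 and 0.4
- strap_b_knob (a point): middle of the red knob of strap_b, as on strap_a
- plate: aluminium guide plate, 140 (x) x 96 (y) x 10 mm, about 0.36 kg, loose on the jig's pins, its axes along the jig's; origin at the centre of its underside. Its two pin holes are 14 mm wide for the 12 mm pins; it must rise 26 mm to clear them
- plate_grip (a point): middle of the plate's black grip block, which stands on the centre of the plate: 50 mm along the plate's x, 18 mm thick along y, 40 mm high; this point is 30 mm above the plate's underside, 20 mm under the block's top; axes as the plate
- plunger_mid (a point): centre of a steel pump plunger, 11 mm thick, 71 mm long, lying loose under the plate in a brass nest along the jig's y, on the jig's base at its centre
- mat: blue plastic mat fixed to the bench, 200 (x) x 160 (y) x 6 mm; origin at the centre of its underside, on the bench top; z up. To the right of the work stands a bench vice, 140 mm high, from y = -0.25 m on; the bench is bare ahead of the mat to x = 0.78 m, and to the left of the work to y = 0.45 m, but for the bystanders
- carton_mid (a point): centre of a closed tan carton, 63 (x) x 86 (y) x 40 mm high, 0.19 kg, standing loose on the mat; z up
- wash_bottle: white bottle with red cap, 66 mm thick, 170 mm high, standing; bystander; origin at its foot
- oil_can: green oil can with bent spout, 72 x 98 x 192 mm, standing; bystander; origin at its foot
- small_tin: blue and white round grease tin, 64 mm thick, 62 mm high, standing between jig and mat, on the robot's side; bystander; origin at its foot
Not all that is in view belongs to the job. Leave any pink look-alike of the plate alone.

How it is judged (in metres and radians):
On the way, in this order (a step that is already met when the one before it is completed fails the run):
1. both straps swung clear while the plate is still seated on the jig (value of joint each of strap_a, strap_b above 1.25 rad and z of plate_grip in the frame of jig below 0.07 m), for 0.1 s.
2. plate lifted straight up clear of the pins: its underside above their tops, level, within 20 mm of its place sideways (z of plate_grip in the frame of jig above 0.09 m and angle between plate_grip's own z axis and vertical below 0.12 rad and x of plate_grip in the frame of jig between -0.02 and 0.02 m and y of plate_grip in the frame of jig between -0.02 and 0.02 m), for 0.05 s.
At the end, for the whole second after the job is handed in: The plate lies flat and at rest on the mat, grip block up, within 25 mm of the mat's centre along each of its sides and within 0.17 rad of square; the carton stands right way up on the bare bench, clear of the mat; both straps are still open (over 1.25 rad); the plunger lies in its nest (x of plate_grip in the frame of mat between -0.025 and 0.025 m and y of plate_grip in the frame of mat between -0.025 and 0.025 m and height (world z) of plate_grip below 0.04 m and angle between each of plate_grip, carton_mid's own z axis and vertical below 0.05 rad and angle between the x axis of plate_grip and the x axis of mat, either way round below 0.17 rad and linear speed of plate below 0.02 m/s and (x of carton_mid in the frame of mat above 0.126 m or x of carton_mid in the frame of mat below -0.126 m or y of carton_mid in the frame of mat above 0.106 m or y of carton_mid in the frame of mat below -0.106 m) and height (world z) of carton_mid below 0.023 m and value of joint each of strap_a, strap_b above 1.25 rad and x of plunger_mid in the frame of jig between -0.012 and 0.012 m and y of plunger_mid in the frame of jig between -0.015 and 0.015 m and height (world z) of plunger_mid below 0.025 m); the robot touches nothing.
It fails at once if plate cocked on the pins (over 0.15 rad from level before it is clear of them) (z of plate_grip in the frame of jig below 0.086 m and horizontal distance between plate_grip and jig below 0.05 m and angle between plate_grip's own z axis and vertical above 0.15 rad).
It fails at once if plate forced against the jig or its straps (over 60 N) (contact force between plate and jig above 60 N).
It fails at once if plate dropped or slammed on to the mat (over 60 N) (contact force between plate and mat above 60 N).
It fails at once if carton tipped over (angle between carton_mid's own z axis and vertical above 1 rad).
It fails at once if a bystander (wash bottle, oil can, grease tin) moved over 30 mm or tipped (distance of any of wash_bottle, oil_can, small_tin from where it was at the start of the episode above 0.03 m or angle between any of wash_bottle, oil_can, small_tin's own z axis and vertical above 0.4 rad).
It also fails if it takes over 72 s, if anything falls off the work surface, if the arm or the gripper's body presses on something with over 40 N, if the wrist force passes 120 N, or if a joint passes its speed limit or range.

ROBOT

A 6-joint arm with a two-finger parallel gripper is mounted at the origin on a cart in front of the work surface, level with it; the furniture and walls round the work are solid. World frame = base frame: x ahead of the robot, y to its left, z up, the work surface at z = 0. Lengths are in m, angles in degrees, forces in N, time in s.
With the tool pointing down it reaches from about 0.375 to 0.9 m from the base axis. Payload 3.1 kg.
Tool frame: the origin (TCP) lies at the very end of the fingers, on their centre line; the grasp point (between the pads) lies 19 mm behind it; z points along the fingers, y is the line along which they close (so a half turn about z gives the same grasp; the last joint's range is limited). The gripper opens to 87 mm and grips with 3 to 60 N. Pads are 19 mm wide; open, the fingers measure 117 mm over their backs; the gripper's body (75 mm by 190 mm) begins 51 mm behind the grasp point.
Start: joints at [64.257, 30.224, 82.088, -0, 67.689, -10.227], TCP at [0.167, 0.602, 0.223] pointing down, gripper open.
Joint ranges: [-176.69, 176.69], [-43.24, 126.21], [12.49, 139.97], [-82, 262], [0, 151.66], [-163.58, 163.58]. Speed limits (degrees/s): [159.86, 159.86, 180, 180, 180, 180].

INTERFACE

Orientations are given as a 3x3 rotation matrix whose columns are the frame's x, y, z axes.
In Python, from rig import * gives the robot as it stands.
- The arm moves only by the tool jog_arm, never from a script. Its arguments are lists of equal length, an entry for each row: "delta_pos": the shift along the world's x, y, z in cm, a list of three; "turn": the turn about the world's z in degrees; "grip": the closure, from 0 (fully open) to 1 (shut). In form: {"delta_pos": [[x, y, z], ...], "turn": [turn, ...], "grip": [grip, ...]}. A call has 1 to 12 rows; each row is the pose to reach, as a shift and turn from the pose commanded when the call began; what a row does not reach only later rows make up. A row lasts 1/8 s, in which the tool goes at most 62.5 mm and 10.7 degrees, less where a joint would pass 70% of its speed; a pose out of reach is approached as far as the arm can. A call with a gripper value outside its range is refused whole. The fingers move at their own pace and stop on an object; the grip force is fixed at half the most. Time passes only in rows, so rows that repeat a pose let the fingers close. It gives the time, the measured TCP pose, the force, the opening and the grip force at its end, in the units of the state.
- read_state(): the state, without advancing time (a new reading comes with each control period).
- capture(name): name is "side" or "top"; returns a dict with "color" (400x640x3 uint8, blue, green, red), "fovy" (degrees; the focal length in pixels is half the picture's height over the tangent of half this angle, whatever the lens; pixels are square), "cx", "cy" (the principal point, pixels), "camera_from_world" (4x4, takes a point from world to camera coordinates). Camera axes: x right, y up, looking along -z (the intrinsics and any distortion apply to the point x, -y, -z); pixel columns grow to the right and rows downward; lengths in m; the calibration is good to about 2 mm. A picture is of the moment at which its call begins. There is no depth.
- hand_in(): hands the job in; it is judged then, once.
The state is a dict: "time_s": time; "joint_positions": joint angles; "qvel": joint speeds; "tau": joint torques, N m; "position": TCP position; "tcp_rot": TCP orientation; "force": force on the tool from outside, world axes, zero at the start; "moment": the same for the moment, N m; "opening": opening from 0.0 (shut) to 1.0 (fully open); "grasp_force": force on a finger pad.
Only numpy, scipy, OpenCV 4.12 (cv2) and the standard library are available. Lean on these libraries where they do the work, as an engineer would, in place of code of your own. Each camera call takes 0.05 s, during which the arm holds its last target. There are 200 camera calls.

## Working session

There is one attempt and no reset: what is moved stays moved. The work goes in short steps, Python scripts to look and compute and a tool call to move; the robot and the scene stay as the last step left them, time stands still between calls to the robot, and variables do not carry over. Pictures are saved under pics/ and viewed, at most 10 in all, crops included, and the job is handed in when it is done.

Besides the shell and the picture viewer there is one more tool, called after "Emit:" as a command line: name --pt "numbers of a row" for each row, then --argument value for the rest. jog_arm: Moves the arm, as the interface text tells. Its arguments: {"type":"object","properties":{"delta_pos":{"type":"array"},"turn":{"type":"array"},"grip":{"type":"array"}},"required":["delta_pos","turn","grip"]}

```bash
mkdir -p pics; cat > h.py <<'E'
from rig import *
import numpy as np, cv2
def save(n,f):
    c=capture(n); cv2.imwrite('pics/'+f,c['color']); np.save('pics/%s_cal.npy'%n,{k:c[k] for k in c if k!='color'},allow_pickle=True); return c
def cal(n): return np.load('pics/%s_cal.npy'%n,allow_pickle=True).item()
def K(c):
    f=200/np.tan(np.radians(c['fovy'])/2); return f
def unproj(c,u,v,z):
    f=K(c);T=np.array(c['camera_from_world']);R=T[:3,:3];o=-R.T@T[:3,3]
    d=R.T@np.array([(u-c['cx'])/f,-(v-c['cy'])/f,-1]); return o+d*(z-o[2])/d[2]
def proj(c,p):
    f=K(c);T=np.array(c['camera_from_world']);q=T[:3,:3]@np.array(p)+T[:3,3]
    return np.array([c['cx']+f*q[0]/-q[2],c['cy']-f*q[1]/-q[2]])
E
python3 - <<'E'
from h import *
for n in('top','side'):
    c=save(n,n+'0.png'); print({k:c[k] for k in c if k!='color'})
s=read_state();print(s['position'],s['tcp_rot'],s['time_s'],s['opening'])
E
```

```text
{'fovy': 57.73468238733624, 'cx': 322.63743908805515, 'cy': 201.29576472030712, 'camera_from_world': array([[-0.03418979, -0.9994105 , -0.00311505, -0.02688494],
       [ 0.97408602, -0.03402039,  0.22360466, -0.54420663],
       [-0.22357883,  0.00461067,  0.97467495, -1.14428535],
       [ 0.        ,  0.        ,  0.        ,  1.        ]])}
{'fovy': 42.71072958914122, 'cx': 324.63058075540846, 'cy': 198.6941868342489, 'camera_from_world': array([[-0.9900431 ,  0.14047634, -0.00900265,  0.53897505],
       [-0.12274929, -0.83026417,  0.54368558, -0.0071398 ],
       [ 0.06890039,  0.53937723,  0.83924069, -2.01295465],
       [ 0.        ,  0.        ,  0.        ,  1.        ]])}
[0.16686979 0.60162553 0.22164862] [[-9.63567449e-01  2.67464119e-01 -8.45952134e-04]
 [ 2.67465244e-01  9.63565856e-01 -1.78453101e-03]
 [ 3.37832578e-04 -1.94577878e-03 -9.99998050e-01]] 0.1 1.0015701788043687
```

View pics/top0.png

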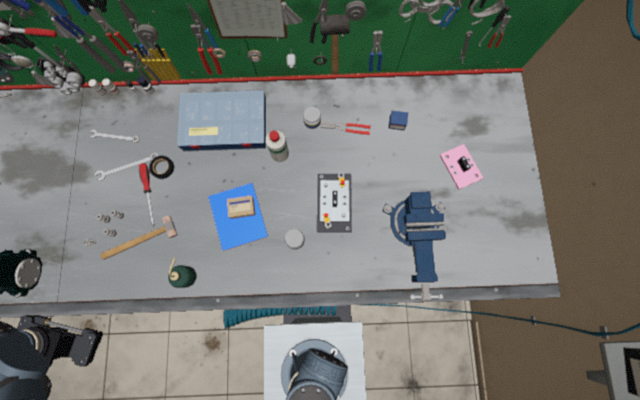

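View pics/side0.png

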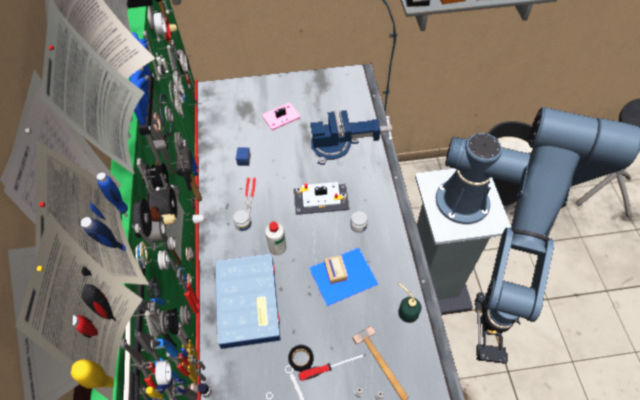

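Candidates for the plate: the white plate with black grip in the dark jig (top 334,203; side 321,196), and the pink look-alike (top 461,166; side 281,116), which I reject. For the carton: the tan box on the blue mat (top 240,207); the blue box (398,120) and blue case (222,120) are not it. I'll check the choice in a close crop.

```bash
python3 - <<'E'
from h import *
a=cv2.imread('pics/top0.png')[165:260,195:365]; b=cv2.imread('pics/side0.png')[170:310,285:390]
A=cv2.resize(a,(760,425),interpolation=cv2.INTER_CUBIC)
cv2.imwrite('pics/crop1.png',A); cv2.imwrite('pics/crop2.png',cv2.resize(b,(450,600),interpolation=cv2.INTER_CUBIC))
c=cal('top')
print('o',-np.array(c['camera_from_world'])[:3,:3].T@np.array(c['camera_from_world'])[:3,3])
E
```

```text
o [ 0.2733469  -0.04010729  1.23690965]
```

View pics/crop1.png

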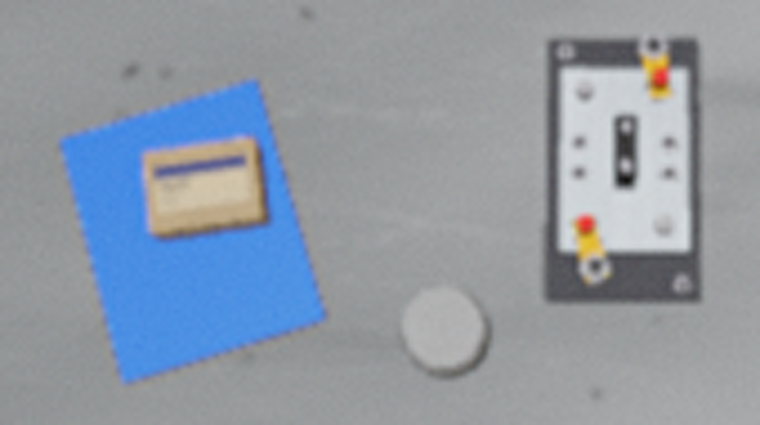

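View pics/crop2.png

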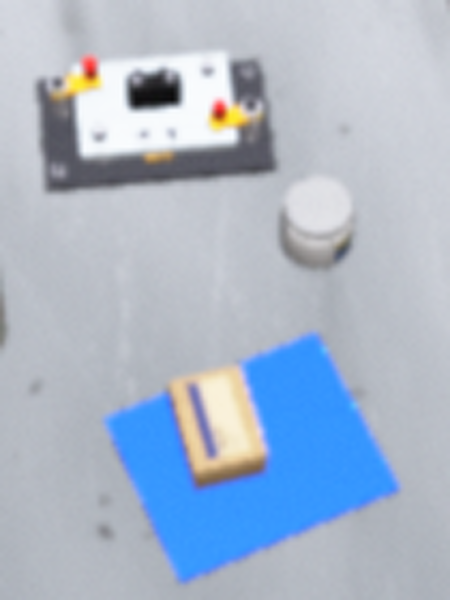

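The crops confirm the white plate with black block, straps and red knobs in the dark jig (crop1 625,150). The tan carton is on the mat (205,187), and the tin is at (445,330). Next I work out positions from both views.

```bash
cat > m.py <<'E'
from h import *
t,s=cal('top'),cal('side')
def T(x,y,z): k=4.4706; return unproj(t,195+(x+.5)/k-.5,165+(y+.5)/k-.5,z)
def S(x,y,z): k=4.2857; return unproj(s,285+(x+.5)/k-.5,170+(y+.5)/k-.5,z)
E
python3 - <<'E'
from m import *
np.set_printoptions(precision=4,suppress=True)
def rect(n,F,pts,z):
    P=np.array([F(*p,z)[:2] for p in pts]); r=cv2.minAreaRect((P*1000).astype(np.float32)); print(n,'ctr',P.mean(0),'sides',[round(float(np.linalg.norm(P[i]-P[i-1])),4) for i in range(4)],'edge01 deg',np.degrees(np.arctan2(*(P[1]-P[0])[::-1])))
rect('mat T',T,[(125,383),(61,142),(259,81),(326,318)],.006)
rect('mat S',S,[(400,489),(319,334),(106,417),(181,583)],.006)
rect('jig T',T,[(546,300),(548,39),(697,40),(699,300)],.012)
rect('jig S',S,[(274,167),(260,59),(38,78),(47,190)],.012)
rect('plate T',T,[(557,251),(559,67),(690,68),(690,252)],.042)
rect('plate S',S,[(240,142),(230,52),(76,66),(82,158)],.042)
rect('carton T',T,[(152,227),(144,152),(252,137),(264,213)],.046)
print('carton side ',S(183,383,.046),S(240,367,.046),S(262,458,.046),S(196,474,.046))
rect('grip T',T,[(615,186),(615,116),(637,116),(637,186)],.072)
print('tin',T(445,326,.062),S(320,200,.062))
for n,a,b in (('kfar',(660,77),(90,65)),('knear',(586,225),(219,108))):
  print(n,T(*a,.077),S(*b,.07))
print('pivots',T(653,46,.055),T(595,267,.055))
print('bottle',unproj(t,274,134,.17),unproj(s,273,226,.17),'can',unproj(t,181,275,.08),unproj(s,410,309,.08))
for f in ('top','side'):
  im=cv2.imread(f'pics/{f}0.png'); h=cv2.cvtColor(im,cv2.COLOR_BGR2HSV)
  c=cal(f)
  m=cv2.inRange(h,(100,150,120),(118,255,255)); 
  n,l,st,ce=cv2.connectedComponentsWithStats(m)
  for i in range(1,n):
    if st[i,4]>800: print(f,st[i],ce[i])
E
```

```text
mat T ctr [0.5146 0.2489] sides [0.1582, 0.1974, 0.1606, 0.1968] edge01 deg 16.240595009615454
mat S ctr [0.512  0.2516] sides [0.1991, 0.1572, 0.1991, 0.1607] edge01 deg -74.90446834706941
jig T ctr [ 0.5503 -0.0846] sides [0.1163, 0.2073, 0.1175, 0.2064] edge01 deg -2.187342076222178
jig S ctr [ 0.5477 -0.084 ] sides [0.2061, 0.1192, 0.2078, 0.1224] edge01 deg -93.23697472404739
plate T ctr [ 0.5505 -0.085 ] sides [0.0993, 0.1429, 0.1004, 0.1429] edge01 deg -2.452547087713689
plate S ctr [ 0.5452 -0.0843] sides [0.1421, 0.0984, 0.1421, 0.0998] edge01 deg -93.69070392989248
carton T ctr [0.5423 0.2323] sides [0.084, 0.0584, 0.0819, 0.0597] edge01 deg 7.296484642963424
carton side  [0.5624 0.198  0.046 ] [0.513  0.1902 0.046 ] [0.5082 0.2745 0.046 ] [0.5637 0.2807 0.046 ]
grip T ctr [ 0.5492 -0.0855] sides [0.0162, 0.0531, 0.0163, 0.0531] edge01 deg -2.2961870502820863
tin [0.4254 0.051  0.062 ] [0.4204 0.0488 0.062 ]
kfar [ 0.6034 -0.1129  0.077 ] [ 0.6014 -0.1164  0.07  ]
knear [ 0.4936 -0.054   0.077 ] [ 0.4935 -0.0535  0.07  ]
pivots [ 0.6343 -0.1101  0.055 ] [ 0.4661 -0.0597  0.055 ]
bottle [0.741  0.1007 0.17  ] [0.7376 0.1069 0.17  ] can [0.3177 0.4055 0.08  ] [0.3207 0.4351 0.08  ]
top [ 209  184   58   66 1918] [236.3749 219.2664]
side [ 310  248   67   57 1757] [344.6534 277.8634]
```

Both views agree to within 5 mm, and the sizes match the spec:

| Item | Position (m) | Yaw |
|---|---|---|
| Jig | (0.549, -0.0845) | -2.7° |
| Mat | (0.513, 0.250) | 15.7° |
| Carton | (0.540, 0.234) | 8° |

I'll move the carton first. Gripping it across its 63 mm side, I'll shift it in the mat's -y direction to about (0.57, 0.115).

Emit:
jog_arm --pt "0 0 5" --pt "5 -5 6" --pt "9 -9 6" --pt "13.5 -13 6" --pt "18 -17.5 6" --pt "22.5 -22 6" --pt "27 -26.5 5" --pt "31.5 -31 3" --pt "35.5 -35 -2" --pt "37.3 -36.8 -8" --pt "37.3 -36.8 -13" --pt "37.3 -36.8 -13" --turn '[0,0,-10,-20,-30,-40,-50,-60,-66.5,-66.5,-66.5,-66.5]' --grip '[0,0,0,0,0,0,0,0,0,0,0,0]'

```text
time_s: 1.6
position: [0.5366, 0.2324, 0.0878]
tcp_rot: [[-0.137, 0.99, -0.011], [0.991, 0.137, -0.003], [-0.001, -0.012, -1.0]]
force: [-0.1, -0.2, 0.4]
opening: 1.0
grasp_force: 0.0
```

```bash
python3 - <<'E'
from h import *
s=read_state();print(s['position'],s['tcp_rot'][:2],s['force'])
c=save('side','s1.png');d=save('top','t1.png')
a=c['color'][200:310,290:390];b=d['color'][165:260,195:290]
cv2.imwrite('pics/c1.png',np.hstack([cv2.resize(a,(400,440),interpolation=2),cv2.resize(b,(400,440),interpolation=2)]))
E
```

```text
[0.53660061 0.23243269 0.08777728] [[-0.13721214  0.99047544 -0.01145579]
 [ 0.99054122  0.13719173 -0.0025522 ]] [-0.07122188 -0.17915565  0.44201934]
```

View pics/c1.png

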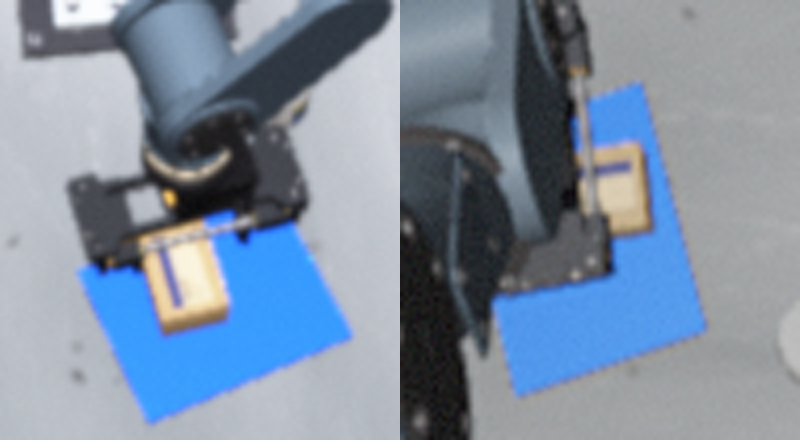

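The fingers straddle the carton at about (190,265) in the left half of the picture. Descending.

Emit:
jog_arm --pt "0.2 0.1 -3" --pt "0.2 0.1 -5.5" --pt "0.2 0.1 -7" --pt "0.2 0.1 -7" --pt "0.2 0.1 -7" --turn '[0,0,0,0,0]' --grip '[0,0,0,0,0]'

```text
time_s: 2.33
position: [0.5432, 0.2358, 0.0241]
tcp_rot: [[-0.139, 0.99, 0.003], [0.99, 0.139, 0.001], [0.0, 0.003, -1.0]]
force: [0.5, -0.5, -0.2]
opening: 1.003
grasp_force: 0.0
```

Emit:
jog_arm --pt "-0.2 0 -0.5" --pt "-0.2 0 -0.5" --pt "-0.2 0 -0.5" --pt "-0.2 0 -0.5" --pt "-0.2 0 -0.5" --pt "-0.2 0 -0.5" --pt "-0.2 0 0.5" --pt "-0.2 0 1.5" --pt "-0.2 0 2.5" --pt "-0.2 0 2.5" --turn '[0,0,0,0,0,0,0,0,0,0]' --grip '[0,1,1,1,1,1,1,1,1,1]'

```text
time_s: 3.58
position: [0.541, 0.2354, 0.0488]
tcp_rot: [[-0.139, 0.99, 0.002], [0.99, 0.139, 0.001], [0.0, 0.003, -1.0]]
force: [0.4, 0.4, -2.2]
opening: 0.712
grasp_force: 29.9
```

Emit:
jog_arm --pt "0.8 -3 0.3" --pt "1.6 -6 0.3" --pt "2.3 -9 0.3" --pt "2.9 -11.5 0.3" --pt "3.1 -12.3 0" --pt "3.1 -12.3 -1.5" --pt "3.1 -12.3 -2.7" --pt "3.1 -12.3 -3.3" --pt "3.1 -12.3 -3.5" --pt "3.1 -12.3 -3.5" --pt "3.1 -12.3 -3.5" --pt "3.1 -12.3 -3.5" --turn '[0,0,0,0,0,0,0,0,0,0,0,0]' --grip '[1,1,1,1,1,1,1,1,1,1,0,0]'

```text
time_s: 5.08
position: [0.5719, 0.1122, 0.0133]
tcp_rot: [[-0.139, 0.99, 0.002], [0.99, 0.139, -0.0], [-0.0, 0.002, -1.0]]
force: [0.1, 0.0, -0.1]
opening: 0.857
grasp_force: 0.0
```

Emit:
jog_arm --pt "0 0 0" --pt "0 0 0" --pt "0 0 3" --pt "0 0 7" --pt "0 0 11" --pt "0 0 13" --pt "0 0 13" --turn '[0,0,0,0,0,0,0]' --grip '[0,0,0,0,0,0,0]'

```text
time_s: 5.95
position: [0.5724, 0.1122, 0.1444]
tcp_rot: [[-0.139, 0.99, 0.004], [0.99, 0.139, 0.0], [-0.001, 0.004, -1.0]]
force: [-0.2, 0.4, -0.0]
opening: 1.003
grasp_force: 0.0
```

Emit:
jog_arm --pt "0.4 -3 1" --pt "0.8 -6 1" --pt "1.2 -9 1" --pt "1.6 -12 1" --pt "2 -15 1" --pt "2.4 -18 1" --pt "2.8 -21 0" --pt "3.0 -22.7 -2" --pt "3.0 -22.7 -4.5" --pt "3.0 -22.7 -4.5" --pt "3.0 -22.7 -4.5" --turn '[10,20,30,40,50,60,70,79.3,79.3,79.3,79.3]' --grip '[0.5,0.5,0.5,0.5,0.5,0.5,0.5,0.5,0.5,0.5,0.5]'

```text
time_s: 7.32
position: [0.601, -0.1145, 0.0972]
tcp_rot: [[-0.999, 0.047, -0.001], [0.047, 0.999, 0.0], [0.001, 0.0, -1.0]]
force: [-0.4, 0.3, 0.2]
opening: 0.502
grasp_force: 0.0
```

```bash
python3 - <<'E'
from h import *
s=read_state();print(s['position'],s['opening'])
c=save('side','s2.png');d=save('top','t2.png')
a=c['color'][160:260,285:385];b=d['color'][160:260,240:340]
cv2.imwrite('pics/c2.png',np.hstack([cv2.resize(a,(400,400),interpolation=2),cv2.resize(b,(400,400),interpolation=2)]))
E
```

```text
[ 0.60100027 -0.11454372  0.09723508] 0.5019220335164416
```

View pics/c2.png

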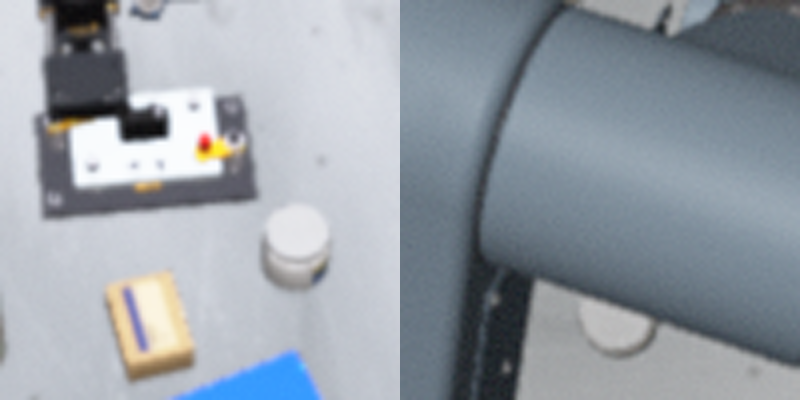

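The carton (left half, 150,325) stands upright and clear of the mat and the tin. The hand is over strap_a's knob (85,90). Descending and closing on the knob.

Emit:
jog_arm --pt "0 0 -2" --pt "0 0 -3.5" --pt "0 0 -4.1" --pt "0 0 -4.1" --pt "0 0 -4.1" --pt "0 0 -4.1" --pt "0 0 -4.1" --pt "0 0 -4.1" --turn '[0,0,0,0,0,0,0,0]' --grip '[0.5,0.5,0.5,0.5,1,1,1,1]'

```text
time_s: 8.43
position: [0.6011, -0.115, 0.0568]
tcp_rot: [[-0.999, 0.047, -0.0], [0.047, 0.999, -0.001], [0.0, -0.001, -1.0]]
force: [-0.2, -0.9, 1.4]
opening: 0.152
grasp_force: 30.0
```

Emit:
jog_arm --pt "0.1 -0.4 0" --pt "0.24 -0.77 0" --pt "0.43 -1.12 0" --pt "0.66 -1.43 0" --pt "0.94 -1.72 0" --pt "1.24 -1.96 0" --pt "1.58 -2.16 0" --pt "1.93 -2.32 0" --pt "2.25 -2.42 0" --pt "2.6 -2.48 0" --pt "2.65 -2.48 0" --pt "2.65 -2.48 0" --turn '[0,0,0,0,0,0,0,0,0,0,0,0]' --grip '[1,1,1,1,1,1,1,1,1,1,1,1]'

```text
time_s: 9.93
position: [0.6224, -0.1398, 0.0566]
tcp_rot: [[-0.999, 0.045, -0.012], [0.045, 0.999, 0.001], [0.012, 0.0, -1.0]]
force: [-9.6, -2.7, 8.2]
opening: 0.147
grasp_force: 30.0
```

Emit:
jog_arm --pt "-0.4 0 0" --pt "-0.5 0 0" --pt "-0.5 0 0" --pt "-0.5 0 0" --pt "-0.5 0 2" --pt "-0.5 0 5" --pt "-3 2 9" --pt "-7 5 9" --pt "-11 8 9" --pt "-15 12 9" --pt "-19 16 9" --pt "-19 16 9" --turn '[0,0,0,0,0,0,0,0,0,0,0,0]' --grip '[1,1,0.7,0.7,0.7,0.7,0.7,0.7,0.7,0.7,0.7,0.7]'

```text
time_s: 11.42
position: [0.4335, 0.0231, 0.1474]
tcp_rot: [[-0.999, 0.044, -0.003], [0.044, 0.999, 0.001], [0.003, 0.001, -1.0]]
force: [0.4, -0.7, 0.7]
opening: 0.3
grasp_force: 0.0
```

```bash
python3 - <<'E'
from h import *
s=read_state();print(s['position'],s['opening'],s['force'])
c=save('side','s3.png');d=save('top','t3.png')
a=c['color'][175:225,285:355]; b=d['color'][165:240,300:370]
cv2.imwrite('pics/c3.png',np.hstack([cv2.resize(a,(420,300),interpolation=2),cv2.resize(b,(280,300),interpolation=2)]))
E
```

```text
[0.43349487 0.02310557 0.14739632] 0.30032931955326825 [ 0.40765017 -0.68004251  0.67644078]
```

View pics/c3.png

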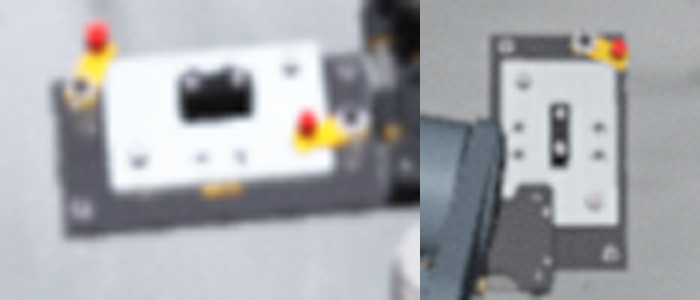

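```bash
python3 - <<'E'
from h import *
t=cal('top');s=cal('side')
def blobs(f,c,z,box):
  im=cv2.imread(f)[box[0]:box[1],box[2]:box[3]];h=cv2.cvtColor(im,cv2.COLOR_BGR2HSV)
  m=cv2.inRange(h,(0,150,120),(7,255,255))|cv2.inRange(h,(172,150,120),(180,255,255))
  n,l,st,ce=cv2.connectedComponentsWithStats(m)
  for i in range(1,n):
    if st[i,4]>4: print(f,st[i,4],ce[i]+[box[2],box[0]],unproj(c,*(ce[i]+[box[2],box[0]]),z))
blobs('pics/t3.png',t,.073,(165,240,300,370));blobs('pics/s3.png',s,.067,(170,225,285,360))
blobs('pics/t0.png' if 0 else 'pics/top0.png',t,.073,(165,240,300,370));blobs('pics/side0.png',s,.067,(170,225,285,360))
print(unproj(t,340.75,174.9,.055),unproj(s,298.3,189.6,.055))
E
```

```text
pics/t3.png 9 [348.88888889 176.55555556] [ 0.62207931 -0.13622331  0.073     ]
pics/s3.png 6 [300.5 181. ] [ 0.61883089 -0.13908945  0.067     ]
pics/s3.png 5 [335.6 195.2] [ 0.49387704 -0.05380006  0.067     ]
pics/top0.png 6 [342.5 182. ] [ 0.60394265 -0.11400365  0.073     ]
pics/top0.png 7 [325.71428571 215.        ] [ 0.49412849 -0.05407882  0.073     ]
pics/side0.png 7 [305.57142857 185.28571429] [ 0.60174645 -0.11613706  0.067     ]
pics/side0.png 5 [335.6 195.2] [ 0.49387704 -0.05380006  0.067     ]
[ 0.63430193 -0.11036695  0.055     ] [ 0.63155403 -0.10839127  0.055     ]
```

strap_a is at about 1.2 rad; the +y finger met the pivot head. I'll finish it with a push in +x using closed fingers. strap_b first: closed fingers push +y from its -y side, then -x.

Emit:
jog_arm --pt "2 -4 0" --pt "4 -8 0" --pt "5.5 -10.6 0" --pt "5.5 -10.6 -2" --pt "5.5 -10.6 -4.7" --pt "5.5 -10.6 -4.7" --pt "5.5 -10.6 -4.7" --pt "5.5 -10.6 -4.7" --turn '[0,0,0,0,0,0,0,0]' --grip '[1,1,1,1,1,1,1,1]'

```text
time_s: 12.52
position: [0.4938, -0.0861, 0.1006]
tcp_rot: [[-0.999, 0.047, 0.002], [0.047, 0.999, -0.001], [-0.002, -0.001, -1.0]]
force: [0.0, -0.1, 0.7]
opening: 0.008
grasp_force: 0.0
```

Emit:
jog_arm --pt "0 0 -2.5" --pt "0 0 -4.3" --pt "0 0 -4.3" --pt "0 0.6 -4.3" --pt "0 1.2 -4.3" --pt "-0.1 1.7 -4.3" --pt "-0.3 2.2 -4.3" --pt "-0.5 2.7 -4.3" --pt "-0.5 2.8 -4.3" --pt "-0.5 2.8 -4.3" --turn '[0,0,0,0,0,0,0,0,0,0]' --grip '[1,1,1,1,1,1,1,1,1,1]'

```text
time_s: 13.78
position: [0.487, -0.0572, 0.0565]
tcp_rot: [[-0.999, 0.047, -0.001], [0.047, 0.999, 0.001], [0.001, 0.001, -1.0]]
force: [-0.5, -1.1, 0.5]
opening: 0.004
grasp_force: 0.5
```

Emit:
jog_arm --pt "0 -0.2 1.5" --pt "0.3 -0.2 3.2" --pt "2.4 3.4 3.2" --pt "2.4 3.4 1.5" --pt "2.4 3.4 0" --pt "2.4 3.4 0" --pt "1.6 3.4 0" --pt "0.9 3.4 0" --pt "0.3 3.4 0" --pt "-0.2 3.4 0" --pt "-0.45 3.4 0" --pt "-0.45 3.4 0" --turn '[0,0,0,0,0,0,0,0,0,0,0,0]' --grip '[1,1,1,1,1,1,1,1,1,1,1,1]'

```text
time_s: 15.28
position: [0.4831, -0.0236, 0.0566]
tcp_rot: [[-0.999, 0.047, 0.0], [0.047, 0.999, -0.0], [-0.0, -0.0, -1.0]]
force: [-0.7, -0.1, 0.4]
opening: 0.003
grasp_force: 0.0
```

Emit:
jog_arm --pt "0.2 0 2.5" --pt "0.2 0 6" --pt "3 -3 6" --pt "6 -6.2 6" --pt "9 -9.5 6" --pt "11 -11.9 5" --pt "11 -11.9 2" --pt "11 -11.9 0" --pt "11 -11.9 0" --pt "11.8 -11.9 0" --pt "12.5 -11.9 0" --pt "12.8 -11.9 0" --turn '[0,0,0,0,0,0,0,0,0,0,0,0]' --grip '[1,1,1,1,1,1,1,1,1,1,1,1]'

```text
time_s: 16.77
position: [0.6117, -0.1425, 0.0573]
tcp_rot: [[-0.999, 0.047, 0.0], [0.047, 0.999, -0.0], [-0.001, -0.0, -1.0]]
force: [-1.9, -0.3, 0.3]
opening: 0.009
grasp_force: 1.1
```

Emit:
jog_arm --pt "0.3 0 0" --pt "0.3 0 0" --pt "0 0 0" --pt "-0.3 0 3" --pt "-0.5 1 8" --pt "-0.5 4 10" --pt "-4.0 5.5 10" --pt "-9 9 10" --pt "-13 13 10" --pt "-13 13 10" --turn '[0,0,0,0,0,0,0,0,0,0]' --grip '[1,1,1,1,0.6,0.6,0.6,0.6,0.6,0.6]'

```text
time_s: 18.02
position: [0.4765, -0.0095, 0.1564]
tcp_rot: [[-0.999, 0.045, -0.005], [0.045, 0.999, 0.002], [0.005, 0.002, -1.0]]
force: [0.9, -0.5, -0.5]
opening: 0.396
grasp_force: 0.0
```

```bash
python3 - <<'E'
from h import *
s=read_state();print(s['position'],s['opening'],s['force'])
c=save('side','s4.png');d=save('top','t4.png')
a=c['color'][175:225,285:355]; b=d['color'][165:240,300:370]
cv2.imwrite('pics/c4.png',np.hstack([cv2.resize(a,(490,350),interpolation=2),cv2.resize(b,(310,332),interpolation=2).repeat(1,0)[:350].copy() if 0 else cv2.resize(b,(310,350),interpolation=2)]))
E
```

```text
[ 0.47648234 -0.00954607  0.15644369] 0.39637574516315843 [ 0.86661109 -0.50970211 -0.45644641]
```

View pics/c4.png

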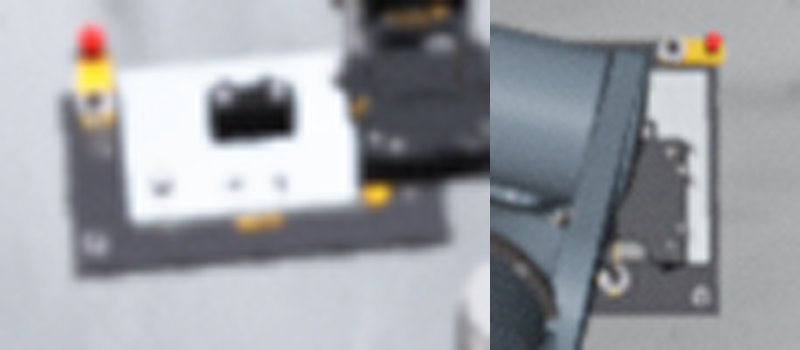

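strap_a (left half, 92,75) stands square to the jig, so it is open. strap_b's yellow tip shows at (375,190), with the hand hiding the rest. I'll move over the block and check strap_b from there.

Emit:
jog_arm --pt "3 -3.5 0" --pt "6.5 -7.15 0" --pt "6.5 -7.15 -2.5" --pt "6.5 -7.15 -4.7" --pt "6.5 -7.15 -4.7" --pt "6.5 -7.15 -4.7" --turn '[0,0,0,0,0,0]' --grip '[0.6,0.6,0.6,0.6,0.6,0.6]'

```text
time_s: 18.88
position: [0.5475, -0.085, 0.1101]
tcp_rot: [[-0.999, 0.048, 0.002], [0.048, 0.999, -0.001], [-0.002, -0.001, -1.0]]
force: [0.4, 0.1, 0.1]
opening: 0.397
grasp_force: 0.0
```

```bash
python3 - <<'E'
from h import *
s=read_state();print(s['position'],s['opening'],s['force'])
c=save('side','s5.png');d=save('top','t5.png')
a=c['color'][165:225,285:355]
cv2.imwrite('pics/c5.png',cv2.resize(a,(700,600),interpolation=2))
E
```

```text
[ 0.547522   -0.08497269  0.11008241] 0.3965890668139179 [0.37209933 0.12977239 0.1265883 ]
```

View pics/c5.png

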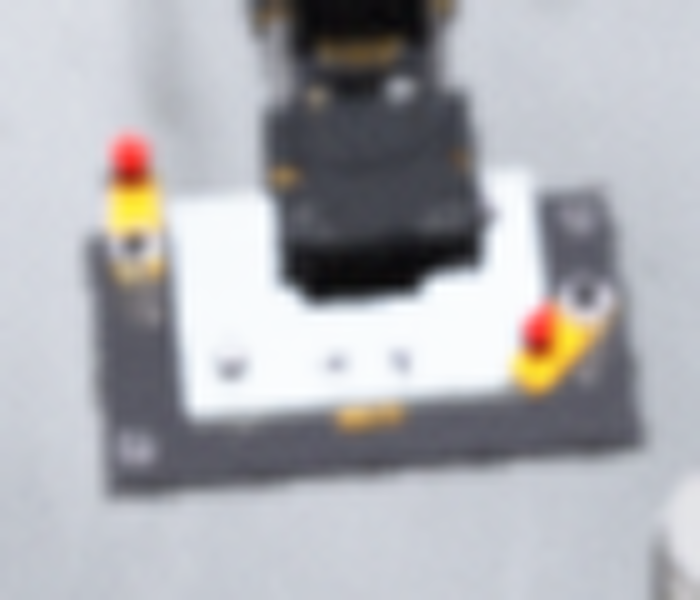

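```bash
python3 - <<'E'
from h import *
s=cal('side')
print(unproj(s,284.5+54.0,164.5+32.8,.067),unproj(s,284.5+58.5,164.5+29.5,.055),'A',unproj(s,284.5+13,164.5+15.7,.067),unproj(s,284.5+13.4,164.5+24.5,.055))
E
```

```text
[ 0.48441649 -0.04273312  0.067     ] [ 0.46355999 -0.06287917  0.055     ] A [ 0.62995324 -0.14457626  0.067     ] [ 0.63277291 -0.11140648  0.055     ]
```

strap_a is open: its knob at (0.630, -0.1446) sits beside its pivot (x 0.633). strap_b is only at about 0.8 rad, with its knob at (0.4845, -0.041). The fingertips are slimmer than I assumed, so the -x push missed. I'll repeat it at y = -0.034.

Emit:
jog_arm --pt "-1.5 2.5 0" --pt "-3.5 5.1 0" --pt "-3.5 5.1 -2.5" --pt "-3.5 5.1 -5.3" --pt "-3.5 5.1 -5.3" --pt "-4.2 5.1 -5.3" --pt "-4.9 5.1 -5.3" --pt "-5.5 5.1 -5.3" --pt "-6 5.1 -5.3" --pt "-6.4 5.1 -5.3" --pt "-6.4 5.1 -5.3" --pt "-6.4 5.1 -5.3" --turn '[0,0,0,0,0,0,0,0,0,0,0,0]' --grip '[1,1,1,1,1,1,1,1,1,1,1,1]'

```text
time_s: 20.48
position: [0.4812, -0.0331, 0.0565]
tcp_rot: [[-0.999, 0.047, -0.002], [0.047, 0.999, 0.0], [0.002, 0.0, -1.0]]
force: [0.5, 0.7, 0.3]
opening: 0.004
grasp_force: 0.3
```

Emit:
jog_arm --pt "0.2 0 0" --pt "0.4 0 2.5" --pt "0.4 0 5.3" --pt "3.5 -2.5 5.3" --pt "6.4 -5.1 5.3" --pt "6.4 -5.1 5.3" --pt "6.4 -5.1 5.3" --turn '[0,0,0,0,0,0,0]' --grip '[1,1,0.6,0.6,0.6,0.6,0.6]'

```text
time_s: 21.35
position: [0.5444, -0.0834, 0.1088]
tcp_rot: [[-0.999, 0.048, -0.004], [0.048, 0.999, 0.001], [0.004, 0.001, -1.0]]
force: [-0.7, -0.7, 0.9]
opening: 0.383
grasp_force: 0.0
```

```bash
python3 - <<'E'
from h import *
s=read_state();print(s['position'],s['opening'],s['force'])
c=save('side','s6.png')
a=c['color'][165:225,285:355]
cv2.imwrite('pics/c6.png',cv2.resize(a,(700,600),interpolation=2))
E
```

```text
[ 0.54444955 -0.0834305   0.10877564] 0.38349042943778033 [-0.72470911 -0.66166009  0.90894416]
```

View pics/c6.png

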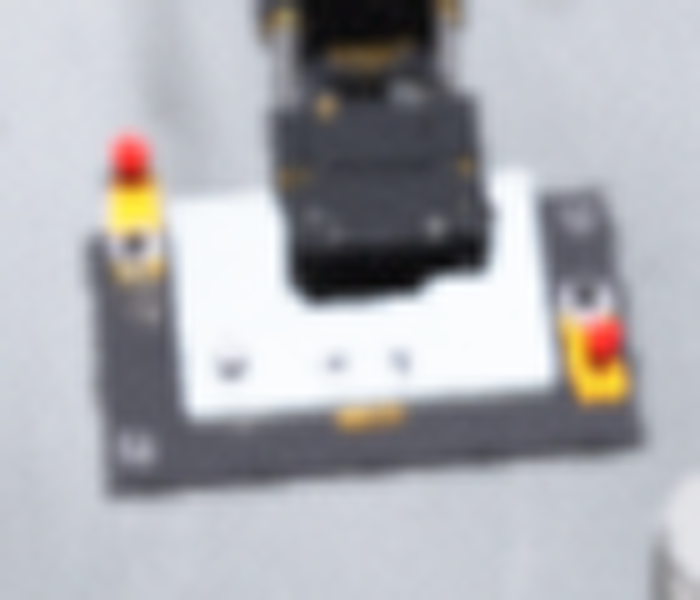

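Both straps are now clear: strap_a's knob is at (130,155) and strap_b's at (602,340), off the plate edge, and the plate is still seated. Grasping the block.

Emit:
jog_arm --pt "0 0 -2.5" --pt "0 0 -5" --pt "0 0 -6.3" --pt "0 0 -6.3" --pt "0 0 -6.3" --pt "0 0 -6.3" --pt "0 0 -6.3" --pt "0 0 -6.3" --pt "0 0 -6.3" --turn '[0,0,0,0,0,0,0,0,0]' --grip '[0.6,0.6,0.6,0.6,0.6,1,1,1,1]'

```text
time_s: 22.52
position: [0.5467, -0.0856, 0.0473]
tcp_rot: [[-0.999, 0.046, 0.001], [0.046, 0.999, -0.002], [-0.001, -0.002, -1.0]]
force: [-1.3, -4.5, 2.4]
opening: 0.204
grasp_force: 30.0
```

Emit:
jog_arm --pt "0 -0.06 0" --pt "0 -0.06 0.2" --pt "0 -0.06 0.6" --pt "0 -0.06 1" --pt "0 -0.06 1.4" --turn '[0,0,0,0,0]' --grip '[1,1,1,1,1]'

```text
time_s: 23.15
position: [0.5464, -0.0858, 0.0597]
tcp_rot: [[-0.999, 0.046, 0.0], [0.046, 0.999, -0.002], [-0.0, -0.002, -1.0]]
force: [1.1, -7.0, -6.5]
opening: 0.202
grasp_force: 30.0
```

Emit:
jog_arm --pt "0 -0.08 0.2" --pt "0 -0.08 0.6" --pt "0 -0.08 1" --pt "0 -0.08 1.4" --pt "0 -0.08 1.8" --pt "0 -0.08 2.3" --pt "0 -0.08 2.8" --pt "0 -0.08 3.3" --pt "0 -0.08 4" --pt "0 -0.08 5" --pt "0 -0.08 6" --pt "0 -0.08 6" --turn '[0,0,0,0,0,0,0,0,0,0,0,0]' --grip '[1,1,1,1,1,1,1,1,1,1,1,1]'

```text
time_s: 24.65
position: [0.547, -0.0858, 0.1217]
tcp_rot: [[-0.999, 0.047, 0.002], [0.047, 0.999, -0.001], [-0.002, -0.001, -1.0]]
force: [0.6, 0.4, -3.3]
opening: 0.2
grasp_force: 30.0
```

Emit:
jog_arm --pt "-0.3 3 0" --pt "-0.8 8 0" --pt "-1.4 13 0" --pt "-1.9 18 0" --pt "-2.4 23 0" --pt "-2.9 28 0" --pt "-3.3 32 0" --pt "-3.5 33.5 -1" --pt "-3.5 33.5 -4" --pt "-3.5 33.5 -7" --pt "-3.5 33.5 -8.5" --pt "-3.5 33.5 -8.5" --turn '[0,3,6,9,12,15,18.4,18.4,18.4,18.4,18.4,18.4]' --grip '[1,1,1,1,1,1,1,1,1,1,1,1]'

```text
time_s: 26.15
position: [0.5104, 0.2487, 0.0343]
tcp_rot: [[-0.963, -0.269, -0.003], [-0.269, 0.963, -0.001], [0.003, -0.0, -1.0]]
force: [0.3, 0.2, -2.4]
opening: 0.206
grasp_force: 30.0
```

Emit:
jog_arm --pt "0 0 0" --pt "0 0 -0.4" --pt "0 0 -0.8" --pt "0 0 -1.1" --pt "0 0 -1.3" --pt "0 0 -1.4" --pt "0 0 -1.4" --turn '[0,0,0,0,0,0,0]' --grip '[1,1,1,1,1,1,1]'

```text
time_s: 27.02
position: [0.5112, 0.2496, 0.0215]
tcp_rot: [[-0.963, -0.27, -0.0], [-0.27, 0.963, -0.0], [0.0, 0.0, -1.0]]
force: [-0.6, -0.6, -2.8]
opening: 0.206
grasp_force: 30.0
```

Still about 0.7 mm off the mat. I'll ease down until it touches.

Emit:
jog_arm --pt "0 0 -0.05" --pt "0 0 -0.1" --pt "0 0 -0.12" --pt "0 0 -0.12" --turn '[0,0,0,0]' --grip '[1,1,1,1]'

```text
time_s: 27.52
position: [0.5112, 0.2496, 0.0213]
tcp_rot: [[-0.963, -0.27, 0.001], [-0.27, 0.963, 0.0], [-0.001, -0.0, -1.0]]
force: [-1.7, -0.8, 5.9]
opening: 0.207
grasp_force: 30.0
```

Touching: force is +5.9 N up. Releasing and withdrawing.

Emit:
jog_arm --pt "0 0 0" --pt "0 0 0" --pt "0 0 0" --pt "0 0 2" --pt "0 0 5" --pt "0 0 9" --pt "0 0 14" --pt "-1 4 18" --pt "-3 9 20" --pt "-5 14 20" --pt "-7 18 20" --pt "-7 18 20" --turn '[0,0,0,0,0,0,0,0,0,0,0,0]' --grip '[0.6,0.6,0.6,0.6,0.6,0.6,0.6,0.6,0.6,0.6,0.6,0.6]'

```text
time_s: 29.02
position: [0.4391, 0.4321, 0.2201]
tcp_rot: [[-0.961, -0.275, -0.0], [-0.275, 0.961, 0.001], [0.0, 0.001, -1.0]]
force: [-0.3, 0.0, -0.6]
opening: 0.4
grasp_force: 0.0
```

```bash
python3 - <<'E'
from h import *
np.set_printoptions(precision=4,suppress=True)
s=read_state();print(s['position'],s['time_s'],s['force'])
def blob(h,lo,hi,box,c,z,nm):
  y0,y1,x0,x1=box; m=cv2.inRange(h[y0:y1,x0:x1],lo,hi); n,l,st,ce=cv2.connectedComponentsWithStats(m)
  for i in range(1,n):
    if st[i,4]>=5:
      r=cv2.minAreaRect(np.argwhere(l==i)[:,::-1].astype(np.float32)); p=ce[i]+[x0,y0]
      box_w=np.array([unproj(c,*(q+[x0,y0]),z)[:2] for q in cv2.boxPoints(r)])
      e=box_w[1]-box_w[0];f=box_w[2]-box_w[1]
      print(nm,st[i,4],p,unproj(c,*p,z)[:2],'sides',np.linalg.norm(e),np.linalg.norm(f),'deg',np.degrees(np.arctan2(e[1],e[0]))%90)
for n,bx in(('side',(165,310,285,390)),('top',(165,260,195,365))):
  c=save(n,n+'7.png');h=cv2.cvtColor(c['color'],cv2.COLOR_BGR2HSV)
  blob(h,(0,0,215),(180,40,255),bx,c,.016,n+' plate')
  blob(h,(100,150,120),(118,255,255),bx,c,.006,n+' mat')
  blob(h,(10,60,120),(22,200,255),bx,c,.04,n+' carton')
  blob(h,(0,150,120),(7,255,255),bx,c,.067,n+' knob')
E
```

```text
[0.4391 0.4321 0.2201] 29.025 [-0.2525  0.0443 -0.6495]
side plate 369 [289.9837 180.6965] [ 0.6588 -0.1825] sides 0.04919201252198062 0.18915628073028873 deg 81.53971789687861
side plate 24 [324.5417 168.4583] [ 0.5131 -0.2224] sides 0.024528002325336317 0.025235709020183763 deg 81.54127786114228
side plate 15 [343.8667 167.1333] [ 0.4341 -0.2174] sides 0.02293986348175793 0.012949696513775954 deg 42.28890938336707
side plate 1067 [373.5052 185.3683] [ 0.3319 -0.1111] sides 0.1327830265895315 0.26940658859682576 deg 30.74475077349689
side plate 7 [333.     183.7143] [ 0.4903 -0.1427] sides 0.007993290425515347 0.009692974138870967 deg 81.56718051207415
side plate 7 [306.7143 190.    ] [ 0.5978 -0.128 ] sides 0.009553411828523841 0.007940571649201327 deg 83.05910963944577
side plate 33 [320.5455 196.5455] [ 0.5478 -0.0893] sides 0.009837532967032932 0.05294633041995553 deg 0.14598935380593048
side plate 8 [334.75  200.375] [ 0.4953 -0.0634] sides 0.012180156406345953 0.009093564045582151 deg 41.40357144463022
side plate 154 [358.974  216.9935] [0.415  0.0249] sides 0.0539418030933109
[... 2082 characters left out ...]
.6829 198.3171] [ 0.557  -0.0836] sides 0.0069746113673112104 0.06108261287362815 deg 87.95724658399409
top carton 22 [345.9091 201.5   ] [ 0.5444 -0.1244] sides 0.006781220289530982 0.024301096387761005 deg 87.9980218347541
top carton 52 [334.3077 204.9615] [ 0.5338 -0.0847] sides 0.06081273985662793 0.0069125370354450036 deg 88.00113015691157
top carton 37 [320.973  225.0811] [ 0.4668 -0.0374] sides 0.03343376103967614 0.023611413609886427 deg 88.00981055595456
top knob 8 [349.875 173.875] [ 0.6332 -0.1405] sides 0.00673441838163942 0.007028781051467887 deg 87.98481198033083
top knob 8 [318.625 223.25 ] [ 0.4687 -0.03  ] sides 0.006532059199045717 0.009903736033812281 deg 88.01031543074386
```

The plate is within about 5 mm and 1° of the mat's centre and square. The carton is clear at (0.567, 0.115), both knobs are at their open positions, and the arm is free.

```bash
python3 -c "
from rig import *
print(hand_in())"
```

```text
the job is handed in; nothing more can be done
None
```

I handed the job in after about 29 s of robot time: straps open, plate about 5 mm and 1° off centre and square on the mat, carton clear on the bench; I didn't re-measure the plunger and bystanders, and no verdict came back.

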